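# Swing the remote tray round its pin to the cork spot

## Task

Swing the clear acrylic tray round its brass pin until it lies centred over the round cork spot (not the grey felt one), so that the black remote in it can be reached from that seat. Push it, do not lift it; keep the black remote in the tray, leave the white remote where it is, and let go of everything.

Things in the scene. Friction and masses are not known exactly. Their poses are not given: they have to be found in the camera images.
- tray: Clear bluish acrylic tray, loose, 0.3 kg, threaded on a fixed brass pin (mm: 10 wide, head 26 wide, top 18 high). Origin: pin hole's centre (hole 14 wide) at shelf level; x runs from pin along tray, z up. Flat tab x -25..45, 50 wide, top 7 high; walled tray x 45..235, y -45..45, walls 4 thick, tops 27 high, centre x 140. Pushed, it swings about the pin, friction a few N, stays put, no stops.
- cork_spot: Round tan cork spot, 116 mm across, flush in the shelf (1 mm, no obstacle), its centre about 140 mm from the pin, left or right of the tray's start. Origin: its centre. A grey felt spot of the same size lies on the tray's other side: not the target.
- black_remote: Black TV remote, 155 x 42 x 16 mm, 0.11 kg, lying loose and lengthwise on the tray's floor, it rides along. Origin: the centre of its underside; x is its long axis.
- white_remote: White soundbar remote, 130 x 36 x 14 mm, 0.09 kg, loose on the bare shelf to the robot's right, clear of the tray's path; not to be moved. Origin: the centre of its underside; x is its long axis.
Things that resemble listed ones, but are neither listed nor needed, are in the scene too. Of the things like the black_remote, leave any that is red; of the rest the smaller one is meant.

How it is judged:
By the outcome, as a careful person would: the job done as asked, in the order asked, and still so for the second after the job is handed in, with the robot touching nothing.
It also fails if it takes over 38 s, if anything falls off the work surface, if the arm or the gripper's body presses on something with over 40 N, if the wrist force passes 120 N, or if a joint passes its speed limit or range.

## Robot

A 7-joint arm with a two-finger parallel gripper is mounted at the origin on the work surface. World frame = base frame: x ahead of the robot, y to its left, z up, the work surface at z = 0. Lengths are in m, angles in rad, forces in N, time in s.
With the tool pointing down it reaches from about 0.425 to 0.925 m from the base axis. Payload 6.8 kg.
Tool frame: the origin (TCP) lies midway between the tips of the shut fingers; the grasp point (between the pads) lies 19 mm behind it; z points along the fingers, y is the direction in which the jaws open and shut (so a half turn about z gives the same grasp; the last joint's range is limited). The gripper opens to 88 mm and grips with 3 to 60 N. Pads are 20 mm wide; open, the fingers measure 115 mm over their backs; the gripper's body (75 mm by 178 mm) begins 61 mm behind the grasp point.
Start: joints at [1.036, 0.477, 0.022, 1.555, -0.011, 1.109, -0.083], TCP at [0.279, -0.614, 0.223] pointing down, gripper open.
Joint ranges: [-2.96, 2.96], [-0.34, 2.1], [-1.41, 1.46], [0.24, 2.44], [-1.37, 4.51], [0.17, 1.92], [-2.96, 2.96]. Speed limits (rad/s): [2.39, 2.39, 3.14, 3.14, 3.14, 3.14, 3.14].

## Interface

Orientations are given as a rotation vector (axis times angle).
In Python, from station import r gives the robot as it stands.
- The arm moves only by the tool carry_out, never from a script. Its argument "moves" is a list of rows, each an object of numbers: "x", "y", "z": the shift along the tool's x, y, z in cm; "roll": the turn about the tool's z in degrees. In form: [{"x": .., "y": .., "z": .., "roll": ..}, ...]. A call has 1 to 10 rows; each row shifts and turns the pose as measured when the row begins, along the tool's axes as they then stand; what a row does not reach is not made up. A row lasts 1/12 s, in which the tool goes at most 41.7 mm and 7.16 degrees, less where a joint would pass 70% of its speed; a pose out of reach is approached as far as the arm can. A call is refused whole if a number of a shift passes 4.17 or a number of a turn 7.16, either way. A call with a gripper value outside its range is refused whole. "hand" is the finger opening in cm, from 0 to 8.78, set as the call begins (left out, the last holds). The fingers move at their own pace and stop on an object; "grip_force" is the grip in N (left out, the last holds). Time passes only in rows, so rows that do not move let the fingers close. It gives the time, the measured TCP pose, the force and the opening at its end, in the units of the state.
- r.get_state(): the state, without advancing time (a new reading comes with each control period).
- r.capture(name): name is "side" or "top" or "wrist"; returns the picture (384x512x3 uint8, red, green, blue); there is no depth.
- r.camera_params(name): a dict with "mtx" (3x3 intrinsics, pixels), "k1" (the pictures are not rectified: a ray, as slopes to the right and down, at radius r is drawn at 1 + k1 r^2 times it, then the intrinsics apply), "camera_from_world" (4x4, takes a point from world to camera coordinates); the wrist camera has in their place "hand_eye" (4x4, takes a point from camera to tool coordinates, whose origin is the TCP and whose axes are the flange's). Camera axes: x right, y down, z forward; pixel columns grow to the right and rows downward; lengths in m; the calibration is good to about 2 mm. A picture is of the moment at which its call begins: read the wrist's pose just before it. camera_params takes no time and is no camera call.
- r.job_done(): hands the job in, once; it reports no verdict.
Trained networks look in the newest picture that a camera, given by its name, has taken for a name from the list of things; names that differ only in an ending like _2 or _b are one class to them, and where a whole thing is asked for, a point or a joint stands for the part that bears it (a point fixed in the world has none). Each returns a list of dicts, best first, with "conf" (0 to 1); they miss things now and then, are a little off and sometimes report something else, mostly with a low value. They report only what shows in the picture. A call takes as long as a camera call. They do not tell look-alikes from the thing itself.
- r.spot_in(camera, query): "at" ([x, y, z] in m, in the coordinates of the camera as it stood for that picture, good to about 4 mm: the middle of the surface that is visible of it).
The state is a dict: "t": time; "q": joint angles; "joint_vel": joint speeds; "effort": joint torques, N m; "tcp_pos": TCP position; "tcp_rot": TCP orientation; "ft_force": force on the tool from outside, world axes, zero at the start; "moment": the same for the moment, N m; "width": finger opening in m.
Only numpy, scipy, OpenCV 4.12 (cv2) and the standard library are available. Lean on these libraries where they do the work, as an engineer would, in place of code of your own. Each camera call takes 0.05 s, during which the arm holds its last target. There are 200 camera calls.

## Working session

There is one attempt and no reset: what is moved stays moved. The work goes in short steps, Python scripts to look and compute and a tool call to move; the robot and the scene stay as the last step left them, time stands still between calls to the robot, and variables do not carry over. Pictures are saved under pics/ and viewed, about 8 in all and at most 12, crops included, and the job is handed in when it is done.

Besides the shell and the picture viewer there is one more tool, called after "Emit:" as name(argument=value, ...), one argument or row to a line, values as JSON. carry_out: Moves the arm, as the interface text tells. Its arguments: {"type":"object","properties":{"moves":{"type":"array","items":{"type":"object","properties":{"x":{"type":"number"},"y":{"type":"number"},"z":{"type":"number"},"roll":{"type":"number"}}}},"hand":{"type":"number"},"grip_force":{"type":"number"}},"required":["moves"]}

```bash
mkdir -p pics; cat > h.py <<'E'
import numpy as np, cv2
from station import r
from scipy.spatial.transform import Rotation as R
def cam(name,s=None):
    p=r.camera_params(name)
    K=np.array(p["mtx"]);k1=p["k1"]
    if name=="wrist":
        s=s or r.get_state(); T=np.eye(4);T[:3,:3]=R.from_rotvec(s["tcp_rot"]).as_matrix();T[:3,3]=s["tcp_pos"]
        W=T@np.array(p["hand_eye"])
    else: W=np.linalg.inv(np.array(p["camera_from_world"]))
    return K,k1,W
def shot(name,f=None):
    c=cam(name); im=r.capture(name)
    if f: cv2.imwrite("pics/"+f,im[:,:,::-1])
    return im,c
def world(c,at): return c[2][:3,:3]@np.array(at)+c[2][:3,3]
def px2w(c,u,v,z=0.):
    K,k1,W=c
    n=cv2.undistortPoints(np.array([[[u,v]]],float),K,np.array([k1,0,0,0]))[0,0]
    d=W[:3,:3]@np.array([n[0],n[1],1]);o=W[:3,3]
    return o+d*(z-o[2])/d[2]
def w2px(c,P):
    K,k1,W=c;M=np.linalg.inv(W)
    return cv2.projectPoints(np.array(P,float).reshape(-1,3),cv2.Rodrigues(M[:3,:3])[0],M[:3,3],K,np.array([k1,0,0,0]))[0][:,0]
E
python3 - <<'E'
from h import *
for n in ("top","side"):
    im,c=shot(n,n+"0.png")
    print(n,c[2][:3,3].round(3))
    for q in ("tray","cork_spot","black_remote","white_remote"):
        for d in r.spot_in(n,q):
            w=world(c,d["at"]);print(q,round(d["conf"],2),w.round(3),w2px(c,w).round(0))
s=r.get_state();print(s["t"],s["tcp_pos"],s["tcp_rot"],s["width"])
E
```

```text
top [ 0.413 -0.127  0.937]
tray 0.67 [0.601 0.077 0.008] [[149. 151.]]
cork_spot 0.96 [0.587 0.197 0.003] [[ 92. 160.]]
cork_spot 0.67 [0.604 0.079 0.006] [[148. 150.]]
black_remote 0.95 [ 0.614 -0.233  0.024] [[298. 142.]]
black_remote 0.73 [0.348 0.085 0.016] [[143. 275.]]
black_remote 0.65 [0.62  0.057 0.023] [[157. 141.]]
white_remote 0.89 [ 0.476 -0.43   0.016] [[397. 208.]]
side [0.29  0.55  0.553]
tray 0.56 [0.593 0.08  0.01 ] [[158. 278.]]
cork_spot 0.58 [ 0.587  0.193 -0.001] [[131. 332.]]
black_remote 0.96 [0.62  0.064 0.022] [[148. 264.]]
black_remote 0.79 [0.348 0.091 0.013] [[290. 310.]]
black_remote 0.6 [ 0.599 -0.211  0.023] [[210. 188.]]
white_remote 0.62 [ 0.476 -0.423  0.011] [[280. 158.]]
0.5 [ 0.27942187 -0.61443714  0.22262648] [-3.07030010e+00 -6.65257722e-01  1.15342573e-05] 0.08775541855656882
```

View pics/top0.png

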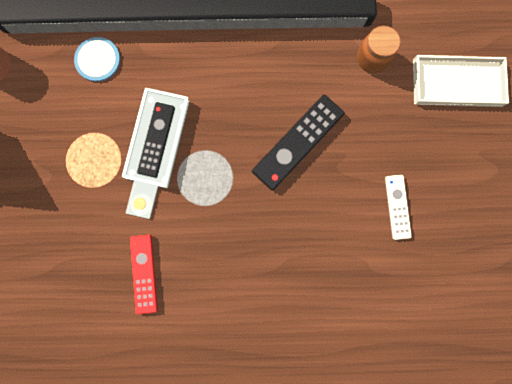

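View pics/side0.png

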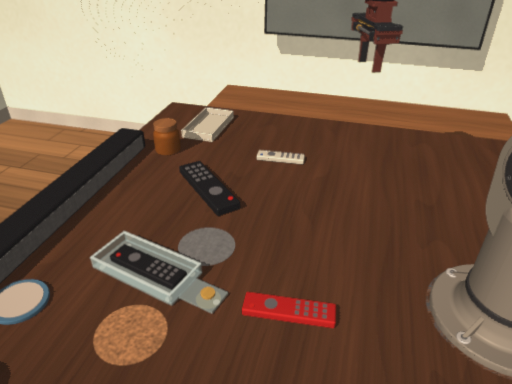

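The tray lies between cork (92,160, on its +y side) and felt (205,178). The pin is at (140,203), the target remote in the tray at (156,140), and a larger black remote, a red one and an opaque tray are decoys. Next I'll measure the pin, cork and tray.

```bash
cat >> h.py <<'E'
def fit(im,lo,hi,box):
    hsv=cv2.cvtColor(im,cv2.COLOR_RGB2HSV);m=cv2.inRange(hsv,np.array(lo),np.array(hi))
    k=np.zeros_like(m);x0,y0,x1,y1=box;k[y0:y1,x0:x1]=m[y0:y1,x0:x1]
    k=cv2.morphologyEx(k,cv2.MORPH_CLOSE,np.ones((5,5)));k=cv2.morphologyEx(k,cv2.MORPH_OPEN,np.ones((3,3)))
    cs,_=cv2.findContours(k,cv2.RETR_EXTERNAL,cv2.CHAIN_APPROX_NONE)
    return max(cs,key=cv2.contourArea)
E
python3 - <<'E'
from h import *
c=cam("top");im=cv2.imread("pics/top0.png")[:,:,::-1].copy()
hsv=cv2.cvtColor(im,cv2.COLOR_RGB2HSV)
for p in ((92,160),(80,170),(140,203),(60,190),(175,95),(110,130)): print(p,hsv[p[1],p[0]])
ck=fit(im,(8,60,160),(25,200,255),(55,120,125,200))
W=np.array([px2w(c,*p,0.001)[:2] for p in ck[:,0]]);(a,b),ra=cv2.minEnclosingCircle(W.astype(np.float32));print("cork",W.min(0),W.max(0),(W.min(0)+W.max(0))/2,a,b,ra)
pn=fit(im,(18,100,150),(40,255,255),(125,190,155,217))
(u,v),s,_=cv2.fitEllipse(pn);print("pin px",u,v,s,px2w(c,u,v,.018))
for n,p in dict(fl=(145.5,90),fr=(188.5,97),nr=(167,187),nl=(124,178)).items(): print(n,px2w(c,*p,.027))
cv2.imwrite("pics/c.png",cv2.resize(im[75:225,50:250,::-1],None,fx=4,fy=4,interpolation=cv2.INTER_CUBIC))
E
```

```text
(92, 160) [ 18 107 252]
(80, 170) [ 20  94 254]
(140, 203) [ 28  98 255]
(60, 190) [ 10 142 156]
(175, 95) [  0   0 255]
(110, 130) [ 10 132 154]
cork [0.50354237 0.12907455] [0.66264803 0.27448833] [0.5830952  0.20178144] 0.5821343660354614 0.19414836168289185 0.10213577747344971Traceback (most recent call last):
  File "<stdin>", line 7, in <module>
  File "h.py", line 30, in fit
    return max(cs,key=cv2.contourArea)
ValueError: max() iterable argument is empty
```

```bash
cat > m.py <<'E'
from h import *
c=cam("top");im=cv2.imread("pics/top0.png")[:,:,::-1].copy()
ck=fit(im,(12,60,195),(26,200,255),(55,120,121,195))
W=np.array([px2w(c,*p,0.001)[:2] for p in ck[:,0]]);print("cork",W.min(0),W.max(0),(W.min(0)+W.max(0))/2)
pn=fit(im,(22,60,200),(40,255,255),(128,192,152,214))
(u,v),s,_=cv2.fitEllipse(pn);print("pin px",u,v,s,px2w(c,u,v,.018))
for n,p in dict(fl=(145.5,90),fr=(188.5,97),nr=(167,187),nl=(124,178)).items(): print(n,px2w(c,*p,.027))
cv2.imwrite("pics/c.png",cv2.resize(im[75:225,50:250,::-1],None,fx=4,fy=4,interpolation=cv2.INTER_CUBIC))
E
python3 m.py
```

```text
cork [0.52958952 0.13857954] [0.64461929 0.25297713] [0.5871044  0.19577833]
pin px 139.37306213378906 203.15866088867188 (10.742194175720215, 11.542407989501953) [0.49292813 0.09294287 0.018     ]
fl [0.72710403 0.08093395 0.027     ]
fr [ 0.71050875 -0.00826527  0.027     ]
nr [0.52399611 0.03523196 0.027     ]
nl [0.54374027 0.12258849 0.027     ]
```

View pics/c.png

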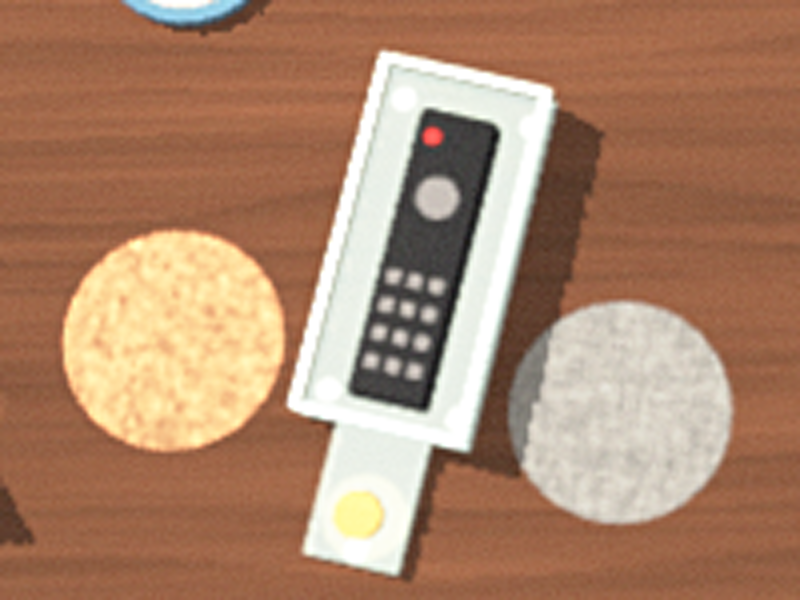

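Emit:
carry_out(
  moves=[
    {"roll": -6.5},
    {"roll": -6.5},
    {"roll": -6.5},
    {"roll": -6.5},
    {"roll": -6.5},
    {"roll": -6.5},
    {"roll": -6.5},
    {"roll": -6.5},
  ],
  hand=0,
)

```text
invalid input at $.moves[0]: expected keys x, y, z, roll
```

Emit:
carry_out(
  moves=[
    {"x": 3.3, "y": 1.2},
    {"x": 3.3, "y": 1.2},
    {"x": 3.3, "y": 1.2},
    {"x": 3.3, "y": 1.2},
    {"x": 3.3, "y": 1.2},
    {"x": 3.3, "y": 1.2},
    {"x": 3.3, "y": 1.2},
    {"x": 3.3, "y": 1.2},
    {"x": 3.3, "y": 1.2},
    {"x": 3.3, "y": 1.2},
  ],
)

```text
invalid input at $.moves[0]: expected keys x, y, z, roll
```

Emit:
carry_out(
  moves=[
    {"x": 0, "y": 0, "z": 0, "roll": -6.5},
    {"x": 0, "y": 0, "z": 0, "roll": -6.5},
    {"x": 0, "y": 0, "z": 0, "roll": -6.5},
    {"x": 0, "y": 0, "z": 0, "roll": -6.5},
    {"x": 0, "y": 0, "z": 0, "roll": -6.5},
    {"x": 0, "y": 0, "z": 0, "roll": -6.5},
    {"x": 0, "y": 0, "z": 0, "roll": -6.5},
    {"x": 0, "y": 0, "z": 0, "roll": -6.5},
    {"x": 0, "y": 0, "z": 0, "roll": 0},
  ],
  hand=0,
)

```text
t: 1.25
tcp_pos: [0.2794, -0.6145, 0.2229]
tcp_rot: [2.424, 1.997, -0.001]
ft_force: [0.0, 1.0, -0.2]
width: 0.0313
```

Emit:
carry_out(
  moves=[
    {"x": 3.2, "y": 1.3, "z": 0, "roll": 0},
    {"x": 3.2, "y": 1.3, "z": 0, "roll": 0},
    {"x": 3.2, "y": 1.3, "z": 0, "roll": 0},
    {"x": 3.2, "y": 1.3, "z": 0, "roll": 0},
    {"x": 3.2, "y": 1.3, "z": 0, "roll": 0},
    {"x": 3.2, "y": 1.3, "z": 0, "roll": 0},
    {"x": 3.2, "y": 1.3, "z": 0, "roll": 0},
    {"x": 3.2, "y": 1.3, "z": 0, "roll": 0},
    {"x": 3.2, "y": 1.3, "z": 0, "roll": 0},
    {"x": 3.2, "y": 1.3, "z": 0, "roll": 0},
  ],
)

```text
t: 2.08
tcp_pos: [0.4741, -0.3283, 0.2216]
tcp_rot: [2.48, 1.921, -0.009]
ft_force: [1.1, -0.3, 0.5]
width: 0.0008
```

Emit:
carry_out(
  moves=[
    {"x": 3.2, "y": 1.3, "z": 0, "roll": 0},
    {"x": 3.2, "y": 1.3, "z": 0, "roll": 0},
    {"x": 3.2, "y": 1.3, "z": 0, "roll": 0},
    {"x": 3.2, "y": 1.3, "z": 0, "roll": 0},
    {"x": 3.2, "y": 1.3, "z": 0, "roll": 0},
    {"x": 3.2, "y": 1.3, "z": 0, "roll": 0},
    {"x": 0, "y": 0, "z": 0, "roll": 0},
  ],
)

```text
t: 2.67
tcp_pos: [0.6082, -0.1458, 0.2221]
tcp_rot: [2.499, 1.895, 0.001]
ft_force: [0.8, 0.3, 1.0]
width: 0.0002
```

Emit:
carry_out(
  moves=[
    {"x": 3.2, "y": 0.5, "z": 0, "roll": 0},
    {"x": 3.2, "y": 0.5, "z": 0, "roll": 0},
    {"x": 3.2, "y": 0.5, "z": 0, "roll": 0},
    {"x": 3.0, "y": 0.5, "z": 0, "roll": 0},
    {"x": 0, "y": 0, "z": 0, "roll": 0},
  ],
)

```text
t: 3.08
tcp_pos: [0.6646, -0.0254, 0.2214]
tcp_rot: [2.518, 1.871, 0.002]
ft_force: [-0.3, 1.1, 0.9]
width: 0.0005
```

Emit:
carry_out(
  moves=[
    {"x": 0, "y": 0, "z": 3.5, "roll": 0},
    {"x": 0, "y": 0, "z": 3.5, "roll": 0},
    {"x": 0, "y": 0, "z": 3.5, "roll": 0},
    {"x": 0, "y": 0, "z": 3.5, "roll": 0},
    {"x": 0, "y": 0, "z": 3.0, "roll": 0},
    {"x": 0, "y": 0, "z": 2.0, "roll": 0},
    {"x": 0, "y": 0, "z": 0, "roll": 0},
  ],
)

```text
t: 3.67
tcp_pos: [0.6699, -0.0247, 0.0278]
tcp_rot: [2.53, 1.844, 0.013]
ft_force: [-1.1, 0.0, -0.5]
width: 0.0003
```

```bash
python3 - <<'E'
from h import *
shot("top","t1.png"); s=r.get_state(); print(s["tcp_pos"])
im=cv2.imread("pics/t1.png");cv2.imwrite("pics/t1c.png",cv2.resize(im[75:225,50:250],None,fx=3,fy=3))
E
```

```text
[ 0.67078007 -0.0248039   0.02967771]
```

View pics/t1c.png

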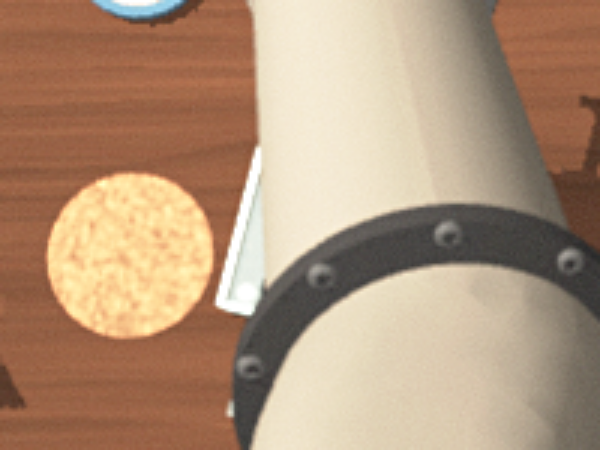

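The arm hides the tray from the top, so I'll steer by the TCP geometry and check with the side view. The fingers are beside the right wall, about 16 mm clear of it, so I'll lower and approach.

Emit:
carry_out(
  moves=[
    {"x": 0, "y": -0.3, "z": 1.0, "roll": -2},
    {"x": 0, "y": -0.2, "z": 0.7, "roll": -2},
    {"x": 0, "y": 0, "z": 0, "roll": 0},
    {"x": 0.5, "y": 0, "z": 0, "roll": 0},
    {"x": 0.5, "y": 0, "z": 0, "roll": 0},
    {"x": 0.3, "y": 0, "z": 0, "roll": 0},
  ],
)

```text
t: 4.22
tcp_pos: [0.6737, -0.0117, 0.0184]
tcp_rot: [2.457, 1.927, 0.027]
ft_force: [-0.4, -0.7, -0.4]
width: 0.0004
```

Emit:
carry_out(
  moves=[
    {"x": 0, "y": 0, "z": 0.6, "roll": 0},
    {"x": 0, "y": 0, "z": 0.5, "roll": 0},
    {"x": 0, "y": 0, "z": 0, "roll": 0},
    {"x": 0.5, "y": 0.1, "z": 0, "roll": -1.5},
    {"x": 0.5, "y": 0.1, "z": 0, "roll": -1.5},
    {"x": 0.5, "y": 0.1, "z": 0, "roll": -1.5},
    {"x": 0.5, "y": 0.1, "z": 0, "roll": -1.5},
  ],
)

```text
t: 4.8
tcp_pos: [0.6838, 0.004, 0.0085]
tcp_rot: [2.341, 2.055, 0.021]
ft_force: [0.6, -1.7, 0.1]
width: 0.0003
```

Emit:
carry_out(
  moves=[
    {"x": 0.6, "y": 0.1, "z": 0, "roll": -1.2},
    {"x": 0.6, "y": 0.1, "z": 0, "roll": -1.2},
    {"x": 0.6, "y": 0.1, "z": 0, "roll": -1.2},
    {"x": 0.6, "y": 0.1, "z": 0, "roll": -1.2},
    {"x": 0.6, "y": 0.1, "z": 0, "roll": -1.2},
    {"x": 0.6, "y": 0.1, "z": 0, "roll": -1.2},
    {"x": 0.6, "y": 0.1, "z": 0, "roll": -1.2},
    {"x": 0.6, "y": 0.1, "z": 0, "roll": -1.2},
  ],
)

```text
t: 5.47
tcp_pos: [0.6974, 0.0573, 0.0086]
tcp_rot: [2.137, 2.263, 0.022]
ft_force: [2.8, -0.9, -0.8]
width: 0.0006
```

```bash
cat > st.py <<'E'
from h import *
s=r.get_state();p=np.array(s["tcp_pos"][:2])-(.493,.093);rv=s["tcp_rot"];d=np.hypot(*p)
yaw=np.degrees(2*np.arctan2(rv[1],rv[0]))%360
a=np.degrees(np.arctan2(p[1],p[0])+np.arcsin(.055/d))
print("t",s["t"],"z",s["tcp_pos"][2],"r",d,"tray est",a,"tool tangent",yaw-90,"F",np.round(s["ft_force"],1),"q",np.round(s["q"],2))
E
python3 st.py; python3 -c "
from h import *
shot('side','s1.png')"
```

```text
t 5.4667 z 0.008590165265805576 r 0.2074811156053051 tray est 5.468275742040864 tool tangent 3.2864016371400595 F [ 2.8 -0.9 -0.8] q [ 0.08  0.77 -0.39  1.63  0.4   0.79 -0.42]
```

View pics/s1.png

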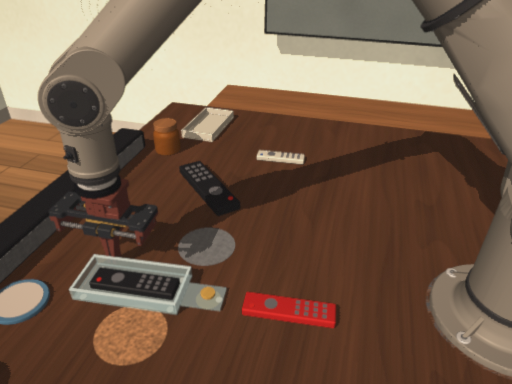

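The side view shows the tray swinging with the remote inside and the finger on the right wall (about 115,245). I'll continue.

Emit:
carry_out(
  moves=[
    {"x": 0.6, "y": 0.1, "z": 0, "roll": -1.8},
    {"x": 0.6, "y": 0.1, "z": 0, "roll": -1.8},
    {"x": 0.6, "y": 0.1, "z": 0, "roll": -1.8},
    {"x": 0.6, "y": 0.1, "z": 0, "roll": -1.8},
    {"x": 0.6, "y": 0.1, "z": 0, "roll": -1.8},
    {"x": 0.6, "y": 0.1, "z": 0, "roll": -1.8},
    {"x": 0.6, "y": 0.1, "z": 0, "roll": -1.8},
    {"x": 0.6, "y": 0.1, "z": 0, "roll": -1.8},
    {"x": 0.6, "y": 0.1, "z": 0, "roll": -1.8},
    {"x": 0.6, "y": 0.1, "z": 0, "roll": -1.8},
  ],
)

```text
t: 6.35
tcp_pos: [0.6967, 0.1253, 0.009]
tcp_rot: [1.712, 2.593, 0.021]
ft_force: [2.2, -1.3, 0.0]
width: 0.0003
```

```bash
python3 st.py
```

```text
t 6.35 z 0.008961533098919578 r 0.20619444009980145 tray est 24.47397703278503 tool tangent 23.15386026809078 F [ 2.2 -1.3  0. ] q [ 0.04  0.79 -0.47  1.61  0.48  0.82 -0.23]
```

Emit:
carry_out(
  moves=[
    {"x": 0.6, "y": 0.1, "z": 0, "roll": -1.8},
    {"x": 0.6, "y": 0.1, "z": 0, "roll": -1.8},
    {"x": 0.6, "y": 0.1, "z": 0, "roll": -1.8},
    {"x": 0.6, "y": 0.1, "z": 0, "roll": -1.8},
    {"x": 0.6, "y": 0.1, "z": 0, "roll": -1.8},
    {"x": 0.6, "y": 0.1, "z": 0, "roll": -1.8},
    {"x": 0.6, "y": 0.1, "z": 0, "roll": -1.8},
    {"x": 0.4, "y": 0.1, "z": 0, "roll": -1.5},
    {"x": 0.2, "y": 0, "z": 0, "roll": 0},
  ],
)

```text
t: 7.1
tcp_pos: [0.6783, 0.1786, 0.009]
tcp_rot: [1.334, 2.803, 0.019]
ft_force: [3.8, -0.6, -0.9]
width: 0.0005
```

```bash
python3 st.py; python3 - <<'E'
from h import *
im,c=shot('side','s2.png');print([ (d['conf'],world(c,d['at']).round(3)) for d in r.spot_in('side','tray')])
x=cv2.resize(im[180:384,0:300,::-1],None,fx=2.6,fy=2.6,interpolation=cv2.INTER_CUBIC).copy()
for t,col in ((42,(0,255,255)),(47.5,(0,255,0))):
    t=np.radians(t);u=np.array([np.cos(t),np.sin(t)]);n=np.array([-u[1],u[0]]);P=[list((.493,.093)+u*a+n*b)+[.027] for a,b in ((.045,-.045),(.235,-.045),(.235,.045),(.045,.045))]
    q=((w2px(c,P)-(0,180))*2.6).round().astype(int);cv2.polylines(x,[q.reshape(-1,1,2)],True,col,1)
cv2.imwrite('pics/s2c.png',x)
E
```

```text
t 7.1 z 0.009046349784457564 r 0.2041440097195537 tray est 40.4187559294088 tool tangent 39.101686498692885 F [ 3.8 -0.6 -0.9] q [-0.    0.8  -0.53  1.62  0.54  0.83 -0.07]
[(0.79, array([0.59 , 0.178, 0.011]))]
```

View pics/s2c.png

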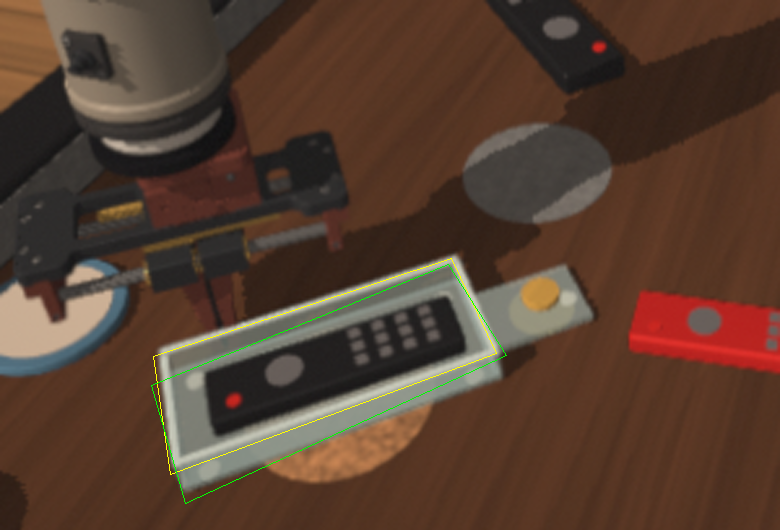

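Tray at about 40° matches the TCP estimate (yellow outline = 42°, green = target 47.5°). About 7° to go.

Emit:
carry_out(
  moves=[
    {"x": 0.5, "y": 0.1, "z": 0, "roll": -1.6},
    {"x": 0.5, "y": 0.1, "z": 0, "roll": -1.6},
    {"x": 0.5, "y": 0.1, "z": 0, "roll": -1.6},
    {"x": 0.4, "y": 0.1, "z": 0, "roll": -1.6},
    {"x": 0.3, "y": 0, "z": 0, "roll": 0},
    {"x": 0, "y": 0, "z": 0, "roll": 0},
  ],
)

```text
t: 7.7
tcp_pos: [0.6661, 0.1982, 0.0087]
tcp_rot: [1.163, 2.877, 0.015]
ft_force: [3.5, -0.4, 1.0]
width: 0.0009
```

```bash
python3 st.py
```

```text
t 7.7 z 0.00869352528455648 r 0.20260982621790605 tray est 47.04249240681188 tool tangent 45.96721610854118 F [ 3.5 -0.4  1. ] q [-0.01  0.8  -0.55  1.64  0.56  0.83 -0.01]
```

Emit:
carry_out(
  moves=[
    {"x": -0.8, "y": 0, "z": 0, "roll": 0},
    {"x": -1.2, "y": 0, "z": 0, "roll": 0},
    {"x": -0.5, "y": 0, "z": -2, "roll": 0},
    {"x": 0, "y": 0, "z": -3.5, "roll": 0},
    {"x": 0, "y": 0, "z": -3.5, "roll": 0},
    {"x": 0, "y": 0, "z": -3.5, "roll": 0},
    {"x": 0, "y": 0, "z": -3.5, "roll": 0},
    {"x": 0, "y": 0, "z": -2, "roll": 0},
  ],
)

```text
t: 8.37
tcp_pos: [0.6711, 0.173, 0.184]
tcp_rot: [1.176, 2.901, -0.016]
ft_force: [0.8, 0.9, 1.0]
width: 0.0005
```

Emit:
carry_out(
  moves=[
    {"x": -2.5, "y": -2.5, "z": 0, "roll": 0},
    {"x": -2.5, "y": -2.5, "z": 0, "roll": 0},
    {"x": -2.5, "y": -2.5, "z": 0, "roll": 0},
    {"x": -2.5, "y": -2.5, "z": 0, "roll": 0},
    {"x": -2.5, "y": -2.5, "z": 0, "roll": 0},
    {"x": -2.5, "y": -2.5, "z": 0, "roll": 0},
    {"x": -2.5, "y": -2.5, "z": 0, "roll": 0},
    {"x": -2.5, "y": -2.5, "z": 0, "roll": 0},
    {"x": -2.5, "y": -2.5, "z": 0, "roll": 0},
    {"x": -2.5, "y": -2.5, "z": 0, "roll": 0},
  ],
)

```text
t: 9.2
tcp_pos: [0.6754, -0.1898, 0.192]
tcp_rot: [1.164, 2.917, -0.002]
ft_force: [-0.3, -0.3, 0.3]
width: 0.0005
```

```bash
cat > chk.py <<'E'
from h import *
import sys
s=r.get_state();print(s["t"],s["tcp_pos"])
im,c=shot('top',sys.argv[1]+'.png')
x=cv2.resize(im[75:225,20:220,::-1],None,fx=4,fy=4,interpolation=cv2.INTER_CUBIC).copy()
t=np.radians(47.5);u=np.array([np.cos(t),np.sin(t)]);n=np.array([-u[1],u[0]]);P=[list((.493,.093)+u*a+n*b)+[.027] for a,b in ((.045,-.045),(.235,-.045),(.235,.045),(.045,.045))]
q=((w2px(c,P)-(20,75)+.5)*4).round().astype(int);cv2.polylines(x,[q.reshape(-1,1,2)],True,(0,255,0),1)
th=np.linspace(0,6.28,60);q=((w2px(c,[(.587+.058*np.cos(a),.196+.058*np.sin(a),.001) for a in th])-(20,75)+.5)*4).round().astype(int);cv2.polylines(x,[q.reshape(-1,1,2)],True,(255,0,255),1)
cv2.imwrite('pics/'+sys.argv[1]+'c.png',x)
E
python3 chk.py t2
```

```text
9.2 [ 0.67536811 -0.1898498   0.19204442]
```

View pics/t2c.png

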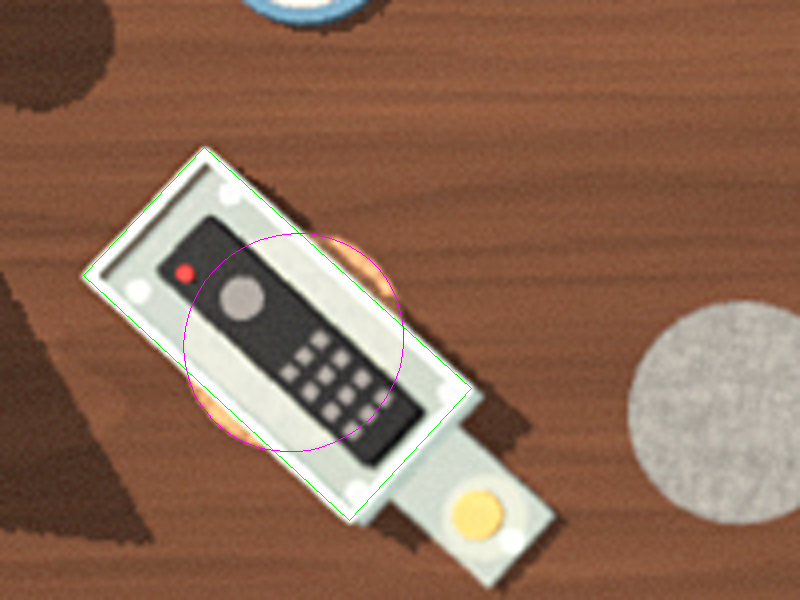

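The tray's rim lies on the 47.5° target outline (corners at 205,148 / 472,388 / 350,521 / 84,274), over the cork circle. The black remote is inside it and the arm is clear.

```bash
python3 - <<'E'
from h import *
im,c=shot('top')
a=cv2.imread('pics/top0.png')[:,:,::-1].astype(int)
print("white area mean diff",abs(a[165:245,375:420]-im[165:245,375:420]).mean())
for q in ("white_remote","black_remote","tray"): print(q,[(round(d['conf'],2),world(c,d['at']).round(3)) for d in r.spot_in('top',q)])
print(r.job_done())
E
```

```text
white area mean diff 82.53083333333333
white_remote []
black_remote [(0.96, array([0.35 , 0.084, 0.016])), (0.93, array([ 0.581, -0.199,  0.026])), (0.57, array([0.578, 0.187, 0.019]))]
tray [(0.8, array([0.566, 0.179, 0.007]))]
the job is handed in; nothing more can be done
None
```

I swung the tray about 61° round its pin with the closed fingers against its right wall. I then backed off, lifted clear and handed the job in at about 9.5 s.

- **Tray position:** In the last top view its rim lies on the outline worked out for the cork spot (47.5°), to within about 1°. The felt spot was left uncovered.
- **Black remote:** It is still inside the tray.
- **Forces:** The readings shown stayed under about 4 N.
- **Unconfirmed – white remote:** My last check of it failed. The network did not find it, and its patch of the picture differed from the start, most likely because the parked arm hides it. The fingers only passed that side at about 0.22 m height, and it was in place in the side view during the push, so I expect it was not touched.
- **Disagreement – large black remote:** It was reported about 45 mm from its first reading in that same final picture. I take this to be the arm partly covering it, since nothing went near it at low height, but I did not check further.
- **Disagreement – tray centre:** The network placed the tray's centre about 27 mm from the cork's centre. It had also been off before the push, so I went by the rim outline.

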